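Move a ladder rung down one hole and hold its lock pin home

TASK

The rung collar on the ladder pole is to go one hole nearer the pole's rubber foot. Pull its lock plunger up until the pin is clear, slide the collar along the pole to the very next hole towards the foot, and let the pin into that hole. The return spring is worn and only half seats the pin, so push the knob fully down to its stop and finish while still holding it there; leave the things lying around it alone.

Things in the scene. Friction and masses are not known exactly. Their poses are not given: they have to be found in the camera images.
- ladder_pole: Ladder pole: aluminium tube 50 wide, 30 high, 440 mm long, fixed level on two wooden cradles 190 mm either side of the origin; its top face is 70 mm above the bench. Origin at bench level under the hole where the pin starts. y runs along the tube, +y to the end with the black rubber foot; z up. Row of 7 holes in the top face, each 13 mm long, every 45 mm, y = -135 to +135 mm.
- next_hole (a point): Centre of the mouth of the next hole towards the rubber foot, in the tube's top face: 45 mm along the pole (+y) from the start hole, 70 mm above the bench. Fixed to the pole.
- rung_slide (a joint): Collar's travel along the pole, m: 0 at the start hole, grows towards the rubber foot, 0.045 at the next hole; end stops -0.05 and 0.095. About 3 N of friction; with the pin in a hole it has only 1.5 mm of play each way.
- collar (a point): Middle of the top face of the rung collar, 80 mm above the bench: a dark steel saddle on the tube, 70 mm wide, 60 mm along the pole, with a ribbed aluminium rung 24 mm thick sticking out level to each side (ends 136 mm from the pole's middle, 55 mm above the bench). It carries the lock plunger and slides with it.
- lock_pin (a joint): Lift of the lock plunger (pin and knob) above fully home, m: 0 home (hard stop), 0.024 highest. The pin, 10 mm thick with a round tip, is clear of a hole above 0.014 and rests there if let down between holes. A spring of 1 N per mm draws it to about 0.006 (half seated: its start); 6 N of push holds it home, 8 to 13 N of pull keeps it clear.
- knob_top (a point): Centre of the top face of the plunger's knob, the pin's handle: an upright black fluted cylinder 30 mm in diameter, 32 mm high, over the collar's middle; moves with the pin and the collar. The top is 132 mm above the bench with the pin home, 138 mm at the start. Below it a steel boss 24 mm in diameter reaches 96 mm above the bench.
- wrench: Bystander: steel wrench 140 mm long lying beside the pole. Leave alone.
- screw_jar: Bystander: glass jar 60 mm in diameter, 75 mm high, origin under its middle. Leave alone.
- parts_tray: Bystander: open grey tray 80 x 64 x 35 mm, origin under its middle. Leave alone.

How it is judged (in metres and radians):
On the way, in this order (a step that is already met when the one before it is completed fails the run):
1. the plunger is pulled until the pin is clear of the starting hole (value of joint lock_pin above 0.013 m and value of joint rung_slide between -0.006 and 0.02 m), for 0.1 s.
2. the collar is at the next hole towards the foot and the pin has entered it (value of joint rung_slide between 0.041 and 0.049 m and value of joint lock_pin below 0.008 m), for 0.1 s.
At the end, for the whole second after the job is handed in: The collar stands at the next hole towards the rubber foot (within 4 mm), the pin is home in it (within 2.5 mm of its stop, against the spring that lifts it 6 mm), and the fingers are still holding the knob there (value of joint rung_slide between 0.041 and 0.049 m and value of joint lock_pin below 0.0025 m and contact force between the fingers and ladder_pole above 2 N); the arm keeps its last pose, push and grip.
It fails at once if a thing beside the pole was moved more than 25 mm (distance of any of wrench, screw_jar, parts_tray from where it was at the start of the episode above 0.025 m).
It also fails if it takes over 32 s, if anything falls off the work surface, if the arm or the gripper's body presses on something with over 40 N, if the wrist force passes 120 N, or if a joint passes its speed limit or range.

ROBOT

A 6-joint arm with a two-finger parallel gripper is mounted at the origin on the work surface. World frame = base frame: x ahead of the robot, y to its left, z up, the work surface at z = 0. Lengths are in mm, angles in rad, forces in N, time in s.
With the tool pointing down it reaches from about 425 to 950 mm from the base axis. Payload 14.7 kg.
Tool frame: the origin (TCP) lies on the mounting face of the last link; the fingertips stand 173 mm ahead of it and the grasp point (between the pads) lies 155 mm ahead of it; z points along the fingers, y is the line along which they close (so a half turn about z gives the same grasp; the last joint's range is limited). The gripper opens to 85 mm and grips with 20 to 120 N. Pads are 22 mm wide; open, the fingers measure 114 mm over their backs; the gripper's body (76 mm by 85 mm) begins 54 mm behind the grasp point. The pads swing forward as they close: fully open they stand 13 mm farther back than shut.
Start: joints at [-1.395, 0.48, 1.596, -0, 1.065, -0.047], TCP at [143.642, -633.925, 404.697] pointing down, gripper open.
Joint ranges: [-2.75, 2.75], [-0.82, 2.05], [0.23, 2.67], [-1.56, 4.7], [0.09, 2.69], [-2.92, 2.92]. Speed limits (rad/s): [1.89, 1.89, 2.39, 3.01, 3.01, 3.01].

INTERFACE

Orientations are given as a unit quaternion [x, y, z, w].
In Python, from rig import read_state, get_image, get_calibration, ticket gives the robot as it stands.
- The arm moves only by the tool play_rows, never from a script. Its argument "increments" is text: rows parted by semicolons, each of 7 numbers parted by spaces: the shift along the tool's x, y, z in units of 5 cm (1.0 is 5 cm), then the turn, a rotation vector about the tool's x, y, z in units of 0.12 rad (1.0 is 0.12 rad), then the opening, from -1 (shut) to 1 (fully open). In form: dx dy dz ax ay az hand; .... A call has 1 to 8 rows; each row shifts and turns the commanded pose from where the row before left it, along the tool's axes as they then stand; what a row does not reach is not made up. A row lasts 1/8 s, in which the tool goes at most 62.5 mm and 10.7 degrees, less where a joint would pass 70% of its speed; a pose out of reach is approached as far as the arm can. A call with a number of a shift or a turn outside -1 to 1 is refused whole. A call with a gripper value outside its range is refused whole. The fingers move at their own pace and stop on an object; the grip force is fixed at half the most. Time passes only in rows, so rows that do not move let the fingers close. It gives the time, the measured TCP pose, the force, the opening and the grip force at its end, in the units of the state.
- read_state(): the state, without advancing time (a new reading comes with each control period).
- get_image(name): name is "side" or "top"; returns (picture, depth): 400x640x3 uint8, red, green, blue; 400x640 float32, mm along the optical axis (not along the pixel's ray), 0 where there is no reading.
- get_calibration(name): a dict with "camera_matrix" (3x3 intrinsics, pixels), "rvec" (rotation vector, rad) and "tvec" (3), from world to camera coordinates, as OpenCV has them. Camera axes: x right, y down, z forward; pixel columns grow to the right and rows downward; lengths in mm; the calibration is good to about 2 mm. A picture is of the moment at which its call begins. get_calibration takes no time and is no camera call.
- ticket.hand_in(): hands the job in; it is judged then, once.
The state is a dict: "time": time; "joint_positions": joint angles; "qvel": joint speeds; "joint_efforts": joint torques, N m; "ee_pos": TCP position; "ee_rot": TCP orientation; "wrist_force": force on the tool from outside, world axes, zero at the start; "ft_torque": the same for the moment, N m; "finger_gap": finger opening in mm; "gripper_force": force on a finger pad.
Only numpy, scipy, OpenCV 4.12 (cv2) and the standard library are available. Lean on these libraries where they do the work, as an engineer would, in place of code of your own. Each camera call takes 0.05 s, during which the arm holds its last target. There are 200 camera calls.

## Working session

There is one attempt and no reset: what is moved stays moved. The work goes in short steps, Python scripts to look and compute and a tool call to move; the robot and the scene stay as the last step left them, time stands still between calls to the robot, and variables do not carry over. Pictures are saved under pics/ and viewed, at most 10 in all, crops included, and the job is handed in when it is done.

Besides the shell and the picture viewer there is one more tool, called after "Call:" by a JSON object that holds its "op" and its "data", one argument or row to a line. play_rows: Moves the arm, as the interface text tells. Its arguments: {"type":"object","properties":{"increments":{"type":"string"}},"required":["increments"]}

```bash
mkdir -p pics
cat > h.py <<'E'
import numpy as np, cv2
from rig import read_state,get_image,get_calibration,ticket
from scipy.spatial.transform import Rotation as R
def cloud(n):
    p,d=get_image(n); c=get_calibration(n); K=np.array(c["camera_matrix"],float)
    Rm=cv2.Rodrigues(np.array(c["rvec"],float))[0]; t=np.array(c["tvec"],float).ravel()
    v,u=np.mgrid[:400,:640]
    X=np.stack([(u-K[0,2])/K[0,0]*d,(v-K[1,2])/K[1,1]*d,d],-1)
    W=(X-t)@Rm; W[d<=0]=np.nan
    return p,d,W
E
python3 - <<'E'
from h import *
o=[]
for n in("top","side"):
    p,d,W=cloud(n); np.save(n+".npy",W); cv2.imwrite(f"pics/{n}0.png",p[...,::-1])
    c=get_calibration(n); Rm=cv2.Rodrigues(np.array(c["rvec"],float))[0]; print(n,-Rm.T@np.array(c["tvec"]).ravel(),(d>0).mean())
s=read_state(); print(s)
E
```

```text
top [519.25222225  24.97957957 763.9892027 ] 0.99603515625
side [ 367.4153284  -365.20260889  565.60775589] 0.9960703125
{'time': 0.1, 'joint_positions': array([-1.39464400e+00,  4.80777278e-01,  1.59678363e+00, -3.08411894e-05,
        1.06514700e+00, -4.65719729e-02]), 'qvel': array([ 0.00068872, -0.00409604,  0.00058445, -0.00123469,  0.00034617,
       -0.00043419]), 'joint_efforts': array([ 7.89208298e-04, -9.52260232e+01, -4.31041646e+01, -5.96795530e-05,
        5.19342721e-03,  4.21567472e-05]), 'ee_pos': array([ 143.57860342, -633.76153895,  404.14133712]), 'ee_rot': array([ 9.93804656e-01,  1.11139527e-01, -4.95617997e-05, -5.55582600e-04]), 'wrist_force': array([ 0.54823074, -0.00907861,  0.34422859]), 'ft_torque': array([-0.0111156 , -0.05386307, -0.01734663]), 'gripper_force': 0.0, 'finger_gap': 85.43521671608063}
```

View pics/top0.png

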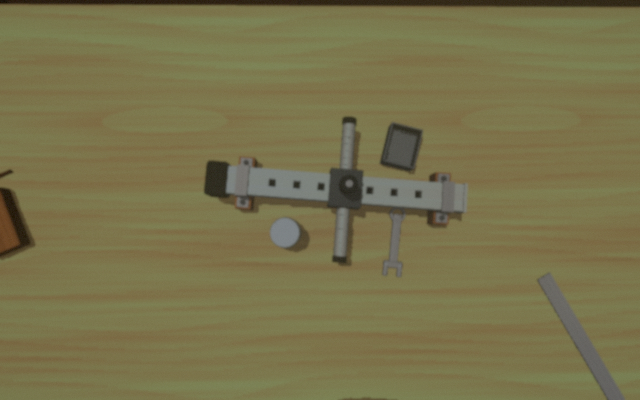

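View pics/side0.png

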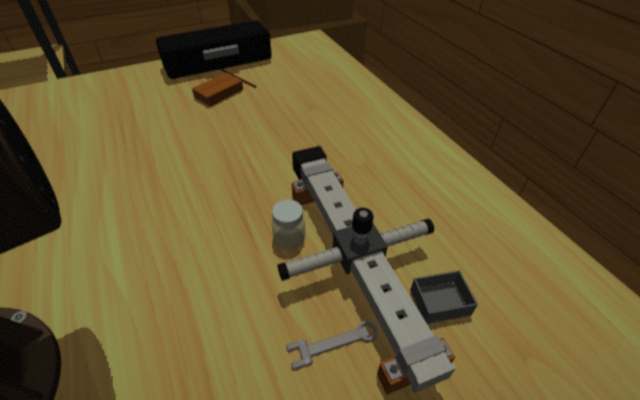

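The top view shows the foot on the left (215,179), the collar at (346,188), the knob at (349,183), the jar at (285,233), the wrench at (395,240) and the tray at (402,147). The side view shows the same layout, with the knob at (362,220).

Run:
```python
from h import *
W=np.load("top.npy"); S=np.load("side.npy")
for n,A in(("top",W),("side",S)):
    z=A[...,2]; near=np.hypot(A[...,0]-W[188,346,0],A[...,1]-W[188,346,1])<60
    m=near&(z>120)&(z<150); P=A[m]; print(n,"knob",m.sum(),P.mean(0),P.min(0),P.max(0))
    t=P[P[:,2]>np.percentile(P[:,2],90)-4]; print(" top face",len(t),np.median(t,0),(t.min(0)+t.max(0))/2)
# pole
z=W[...,2]; v,u=np.mgrid[:400,:640]
m=(z>66)&(z<74)&(u>225)&(u<470)&(v>150)&(v<220); m&=~((u>320)&(u<370))
P=W[m][:,:2].astype(np.float32); l=cv2.fitLine(P,cv2.DIST_HUBER,0,.01,.01).ravel(); print("pole",m.sum(),l,np.median(z[m]))
p=cv2.imread("pics/top0.png"); g=p.max(2)
k=((g<70)&m).astype(np.uint8) 
k=((g<75)&(u>255)&(u<435)&(v>170)&(v<206)).astype(np.uint8)
n,_,st,c=cv2.connectedComponentsWithStats(k)
for i in range(1,n):
    if st[i,4]>8: a=c[i]; print(st[i,4],a,W[int(a[1])-6,int(a[0])])
for a in((179,215),(233,285),(147,402),(240,395)): print(a,W[a])
```

```text
top knob 281 [603.49768579 -44.95330203 136.1218865 ] [589.23193383 -61.16477655 120.14215176] [619.9128109  -29.92958736 140.79680096]
 top face 243 [604.16854059 -45.70131435 137.28606937] [604.30858513 -45.25506738 137.7661616 ]
side knob 392 [600.50043534 -50.39506891 134.22000657] [587.36811724 -62.32490957 120.05921608] [617.61663159 -32.49705066 140.64301165]
 top face 242 [602.45386197 -47.41390438 138.28279325] [602.96772566 -47.21978854 137.88958219]
pole 5034 [ 8.7591626e-02  9.9615645e-01  6.0415613e+02 -4.9070282e+01] 69.61996894674203
1078 [345.08998145 188.51113173] [605.66238568 -39.00286628 139.01703403]
31 [432.16129032 177.35483871] [ 646.50666512 -231.89894508   -1.20783091]
33 [271.72727273 182.54545455] [627.27535566  89.51470535  69.31335401]
30 [296.16666667 184.36666667] [623.27130465  43.80981327  69.44367652]
32 [320.625   186.34375] [ 6.19473425e+02 -2.23255901e-01  6.81569262e+01]
31 [369.19354839 189.96774194] [613.01529292 -90.2537357   70.3003604 ]
33 [393.54545455 191.87878788] [ 609.19486925 -134.89654105   68.83922013]
29 [417.93103448 193.5862069 ] [ 604.92827234 -178.85235586   70.7625467 ]
(179, 215) [621.82862671 190.37219025  73.11002105]
(233, 285) [522.87168395  64.10556624  73.76153503]
(147, 402) [ 695.44890299 -170.38428065    3.3726422 ]
(240, 395) [ 507.04843435 -150.65161314    5.47105339]
```

Call:
{"op": "play_rows", "data": {
  "increments": "0.72 -0.59 0 0 0 0 1;0.72 -0.59 0 0 0 0 1;0.72 -0.59 0 0 0 0 1;0.72 -0.59 0 0 0 0 1;0.72 -0.59 0 0 0 0 1;0.72 -0.59 0 0 0 0 1;0.72 -0.59 0 0 0 0 1;0.72 -0.59 0 0 0 0 1"
}}

```text
time: 1.1
ee_pos: [373.1, -338.8, 404.6]
ee_rot: [0.994, 0.111, -0.0, -0.0]
wrist_force: [1.3, 0.3, 0.6]
finger_gap: 85.5
gripper_force: 0.0
```

Call:
{"op": "play_rows", "data": {
  "increments": "0.72 -0.59 0 0 0 0 1;0.72 -0.59 0 0 0 0 1;0.72 -0.59 0 0 0 0 1;0.72 -0.59 0 0 0 0 1;0.72 -0.59 0 0 0 0.65 1;0.72 -0.59 0 0 0 0.65 1;0 0 0 0 0 0.65 1;0 0 0 0 0 0.65 1"
}}

```text
time: 2.1
ee_pos: [546.9, -121.4, 404.3]
ee_rot: [0.999, -0.045, -0.0, -0.0]
wrist_force: [0.1, -0.1, 0.7]
finger_gap: 85.3
gripper_force: 0.0
```

Call:
{"op": "play_rows", "data": {
  "increments": "0.5 -0.8 0 0 0 0 1;0.5 -0.8 0 0 0 0 1;0 0 0 0 0 0 1;0 0 0.5 0 0 0 1;0 0 0.5 0 0 0 1;0 0 0 0 0 0 1"
}}

```text
time: 2.85
ee_pos: [602.5, -47.3, 353.0]
ee_rot: [0.999, -0.045, -0.002, -0.0]
wrist_force: [0.3, -0.8, -0.1]
finger_gap: 85.1
gripper_force: 0.0
```

Run:
```python
from h import *
s=read_state(); print(s["ee_pos"],s["ee_rot"],s["wrist_force"])
p,d,W=cloud("side"); cv2.imwrite("pics/s1.png",cv2.resize(p[100:300,220:520],None,fx=2.5,fy=2.5)[...,::-1])
```

```text
[602.54674692 -47.28858148 353.01833823] [ 9.98997349e-01 -4.47256032e-02 -1.97735957e-03 -8.65213686e-05] [ 0.33616091 -0.77254225 -0.13989018]
```

View pics/s1.png

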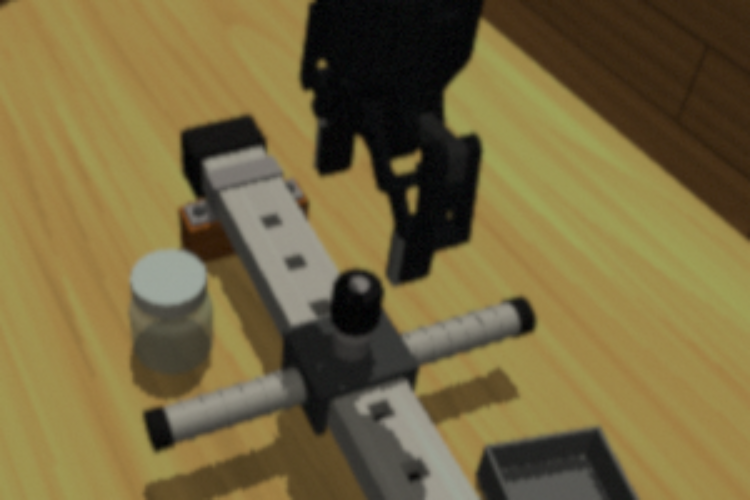

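The gripper hangs open above the knob (crop 357,300) with a finger on each side along the pole, and everything around it is clear.

Call:
{"op": "play_rows", "data": {
  "increments": "0.02 -0.03 0.5 0 0 0 1;0 0 0.5 0 0 0 1;0 0 0.3 0 0 0 1;0 0 0.24 0 0 0 1;0 0 0 0 0 0 1"
}}

```text
time: 3.52
ee_pos: [604.7, -45.6, 277.5]
ee_rot: [0.999, -0.045, -0.0, -0.0]
wrist_force: [-0.1, 0.9, -0.3]
finger_gap: 85.5
gripper_force: 0.0
```

Call:
{"op": "play_rows", "data": {
  "increments": "0 0 0 0 0 0 -1;0 0 0 0 0 0 -1;0 0 0 0 0 0 -1;0 0 0 0 0 0 -1;0 0 0 0 0 0 -1;0 0 0 0 0 0 -1"
}}

```text
time: 4.28
ee_pos: [604.9, -45.5, 277.8]
ee_rot: [0.999, -0.045, 0.0, 0.0]
wrist_force: [1.2, -1.1, 1.2]
finger_gap: 28.7
gripper_force: 59.0
```

Call:
{"op": "play_rows", "data": {
  "increments": "0 0 -0.07 0 0 0 -1;0 0 -0.07 0 0 0 -1;0 0 -0.07 0 0 0 -1;0 0 -0.06 0 0 0 -1;0 0 0 0 0 0 -1;0 0 0 0 0 0 -1"
}}

```text
time: 5.03
ee_pos: [604.8, -45.5, 290.9]
ee_rot: [0.999, -0.045, -0.0, 0.0]
wrist_force: [5.8, -1.1, -12.4]
finger_gap: 28.7
gripper_force: 60.0
```

Run:
```python
from h import *
s=read_state(); print(s["ee_pos"],s["ee_rot"],s["wrist_force"])
p,d,W=cloud("side"); cv2.imwrite("pics/s2.png",cv2.resize(p[150:300,260:460],None,fx=3.5,fy=3.5)[...,::-1])
```

```text
[604.78237936 -45.48742251 290.94259627] [ 9.99005267e-01 -4.45923209e-02 -4.04774070e-05  1.16693985e-05] [  5.81560979  -1.11031879 -12.35339915]
```

View pics/s2.png

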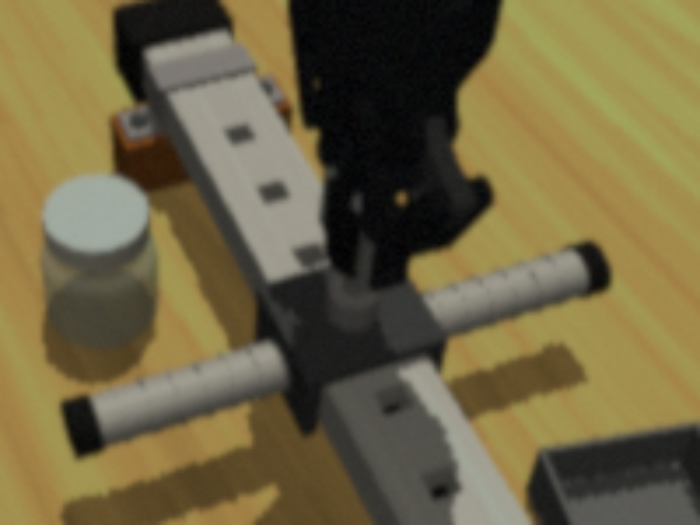

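The fingers hold the knob above the boss (crop 350,300). The -12.4 N reading fits a lift of about 19 mm, so the pin is clear. Next is the slide.

Call:
{"op": "play_rows", "data": {
  "increments": "-0.02 -0.1 0 0 0 0 -1;0 -0.16 0 0 0 0 -1;0 -0.16 0 0 0 0 -1;0 -0.16 0 0 0 0 -1;0 -0.16 0 0 0 0 -1;0 -0.16 0 0 0 0 -1;0 0 0 0 0 0 -1;0 0 0 0 0 0 -1"
}}

```text
time: 6.08
ee_pos: [608.4, -0.3, 291.2]
ee_rot: [0.999, -0.045, 0.001, -0.0]
wrist_force: [9.3, 2.4, -12.5]
finger_gap: 28.3
gripper_force: 60.1
```

Run:
```python
from h import *
s=read_state(); print(s["ee_pos"],s["ee_rot"],s["wrist_force"])
p,d,W=cloud("side"); cv2.imwrite("pics/s3.png",cv2.resize(p[150:300,260:460],None,fx=3.5,fy=3.5)[...,::-1])
# shift of the collar via rung: end-caps/rungs centroid from the top view before/after
a=np.array([.0876,.9962]); b=np.array([.9962,-.0876]); o=np.array([603.9,-45.5])
def rung(W):
    q=W[...,:2]-o; s,t,z=q@a,q@b,W[...,2]
    r=[]
    for lo,hi in((50,80),(80,110),(-80,-50),(-110,-80)):
        P=s[(t>lo)&(t<hi)&(z>58)&(z<72)&(abs(s-15)<60)]; r.append((len(P),round(float(np.median(P)),1)) if len(P) else None)
    return r
for n in("side","top"): print(n,rung(np.load(n+".npy")),rung(cloud(n)[2]))
```

```text
[ 6.08395607e+02 -2.67650688e-01  2.91156339e+02] [ 9.99007085e-01 -4.45447174e-02  7.64828967e-04 -1.66358739e-04] [  9.26576727   2.43556881 -12.51084784]
side [(210, -5.7), (204, -5.4), (246, -5.3), (247, -5.2)] [(182, 38.9), (185, 38.9), (217, 39.3), (220, 39.0)]
top [(192, 0.5), (193, 0.3), (198, 0.4), (205, 0.3)] [None, None, (200, 44.9), (205, 44.8)]
```

View pics/s3.png

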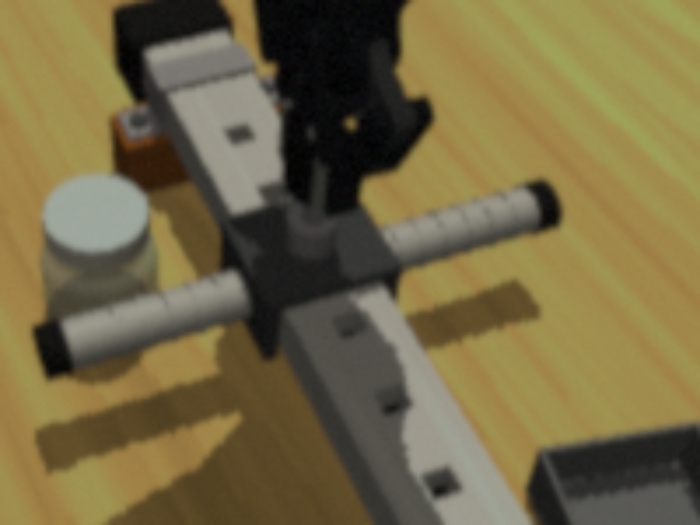

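The collar has moved about 44.6 mm and sits at the next hole, with nothing else disturbed. Now lowering the pin.

Call:
{"op": "play_rows", "data": {
  "increments": "0.04 0 0.06 0 0 0 -1;0 0 0.07 0 0 0 -1;0 0 0.07 0 0 0 -1;0 0 0.07 0 0 0 -1;0 0 0 0 0 0 -1;0 0 0 0 0 0 -1"
}}

```text
time: 6.98
ee_pos: [609.3, -0.7, 277.7]
ee_rot: [0.999, -0.045, -0.001, -0.0]
wrist_force: [-5.7, 3.6, 0.0]
finger_gap: 28.5
gripper_force: 61.0
```

Call:
{"op": "play_rows", "data": {
  "increments": "0 0 0.05 0 0 0 -1;0 0 0.05 0 0 0 -1;0 0 0.03 0 0 0 -1;0 0 0 0 0 0 -1;0 0 0 0 0 0 -1"
}}

```text
time: 7.6
ee_pos: [609.4, -0.7, 272.4]
ee_rot: [0.999, -0.045, -0.0, -0.0]
wrist_force: [-9.4, 3.2, 19.3]
finger_gap: 28.3
gripper_force: 63.9
```

Call:
{"op": "play_rows", "data": {
  "increments": "-0.02 0 0 0 0 0 -1;0 0 0.02 0 0 0 -1;0 0 0 0 0 0 -1;0 0 0 0 0 0 -1"
}}

```text
time: 8.1
ee_pos: [609.0, -0.6, 272.3]
ee_rot: [0.999, -0.045, 0.001, -0.0]
wrist_force: [-10.3, 3.2, 29.0]
finger_gap: 28.8
gripper_force: 64.8
```

Run:
```python
from h import *
s=read_state(); print(s["ee_pos"],s["wrist_force"],s["time"])
p,d,W=cloud("side"); cv2.imwrite("pics/s4.png",cv2.resize(p[150:300,260:460],None,fx=3.5,fy=3.5)[...,::-1])
```

```text
[608.98224671  -0.63679034 272.32507155] [-10.33087567   3.20043706  28.9922608 ] 8.1
```

View pics/s4.png

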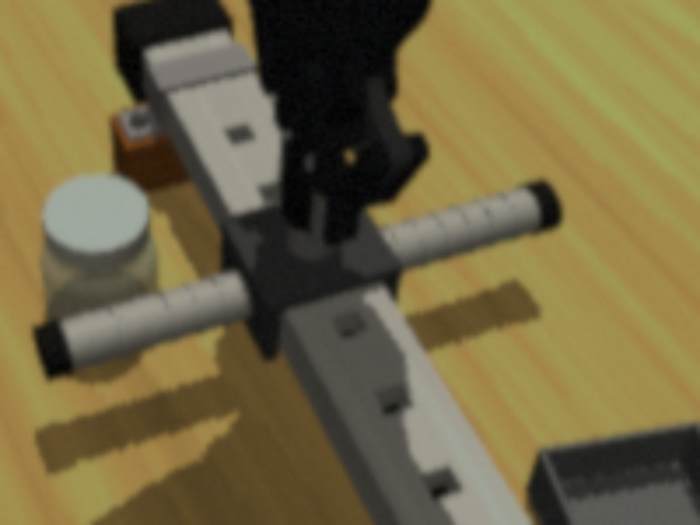

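The knob is down on a hard stop: one more mm of command added 10 N and only 0.1 mm of travel. The collar is at the hole, and the jar and tray are untouched in the picture.

```bash
python3 -c "
from h import *
print(ticket.hand_in())"
```

```text
the job is handed in; nothing more can be done
None
```

I handed the job in with the collar one hole nearer the rubber foot, about 44.6 mm along the pole, and the gripper still holding the knob down on its stop at about 29 N; no verdict came back.

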